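Balance tube carriers on the pivoting beam

ROBOT

A 6-joint arm with a two-finger parallel gripper is mounted at the origin on the work surface. World frame = base frame: x ahead of the robot, y to its left, z up, the work surface at z = 0. Lengths are in m, angles in rad, forces in N, time in s.
With the tool pointing down it reaches from about 0.25 to 0.725 m from the base axis. Payload 4 kg.
Tool frame: the origin (TCP) lies midway between the tips of the shut fingers; the grasp point (between the pads) lies 19 mm behind it; z points along the fingers, y is the line along which they close (so a half turn about z gives the same grasp; the last joint's range is limited). The gripper opens to 85 mm and grips with 20 to 120 N. Pads are 22 mm wide; open, the fingers measure 114 mm over their backs; the gripper's body (76 mm by 85 mm) begins 54 mm behind the grasp point. The pads swing forward as they close: fully open they stand 13 mm farther back than shut.
Start: joints at [-1.116, 0.241, 0.005, 1.335, 0, 1.571], TCP at [0.22, -0.449, 0.231] pointing down, gripper open.
Joint ranges: [-2.72, 2.72], [-1.05, 1.87], [-1.09, 1.28], [-1.99, 2.15], [-1.42, 1.44], [-3.14, 3.14]. Speed limits (rad/s): [2.79, 2.79, 3.14, 3.14, 3.14, 3.14].

INTERFACE

Orientations are given as a unit quaternion [x, y, z, w].
In Python, from workcell import bot gives the robot as it stands. The module is installed in compiled form; this text tells all that it offers.
- The arm moves only by the tool drive_tool, never from a script. Its arguments are lists of equal length, an entry for each row: "slide": the shift along the tool's x, y, z scaled (see below), a list of three; "rotation": the turn, a rotation vector about the tool's x, y, z scaled (see below), a list of three. A call has exactly 8 rows; each row is the pose to reach, as a shift and turn from the pose commanded when the call began, along the tool's axes at that moment; what a row does not reach only later rows make up. The controller multiplies each number of a shift by 250 mm and each number of a turn by 0.5 rad. A row lasts 1/8 s, in which the tool goes at most 62.5 mm and 10.7 degrees, less where a joint would pass 70% of its speed; a pose out of reach is approached as far as the arm can. A call with a number of a shift or a turn outside -1 to 1 is refused whole. A call with a gripper value outside its range is refused whole. "gripper" is the opening, from 0 (shut) to 1 (fully open), set as the call begins (left out, the last holds). The fingers move at their own pace and stop on an object; the grip force is fixed at half the most. Time passes only in rows, so rows that repeat a pose let the fingers close, or fill a call up. It gives the time, the measured TCP pose, the force, the opening and the grip force at its end, in the units of the state.
- bot.get_obs(): the state, without advancing time (a new reading comes with each control period).
- bot.camera(name): name is "side" or "top"; returns a dict with "image" (480x640x3 uint8, red, green, blue), "z_map" (480x640 float32, m along the optical axis (not along the pixel's ray), 0 where there is no reading), "camera_matrix" (3x3 intrinsics, pixels), "xyz" and "orientation" of the camera in the world. Camera axes: x right, y up, looking along -z (the intrinsics and any distortion apply to the point x, -y, -z); pixel columns grow to the right and rows downward; lengths in m; the calibration is good to about 2 mm. A picture is of the moment at which its call begins.
- bot.job_done(): hands the job in; it is judged then, once.
The state is a dict: "clock": time; "joint_pos": joint angles; "joint_vel": joint speeds; "tau": joint torques, N m; "eef_pos": TCP position; "tool_rot": TCP orientation; "ft_force": force on the tool from outside, world axes, zero at the start; "ft_torque": the same for the moment, N m; "grip_width": finger opening in m; "grasp_force": force on a finger pad.
Only numpy, scipy, OpenCV 4.12 (cv2) and the standard library are available. Lean on these libraries where they do the work, as an engineer would, in place of code of your own. Each camera call takes 0.05 s, during which the arm holds its last target. There are 200 camera calls.

TASK

Hang the two tube carriers on the pivoting balance beam, one on each side in turn so that it never tips past the red marks: first the green one, lowered gently into its seat between the green collars on the right arm, and let it go once the beam carries it; then likewise the orange one on the orange mark at the outer end of the left arm. Then slide the orange carrier inward along the beam, without lifting its hook off it, until the beam stays level by itself with your hand away. Never press hard on the balance or let the beam drop, and leave everything else on the bench standing where it is.

Things in the scene. Friction and masses are not known exactly. Their poses are not given: they have to be found in the camera images.
- stand: Balance stand, fixed to the table: grey base 150 x 110 x 14 mm with a post carrying the pivoting beam. Origin at the centre of the base's underside, below the pivot. y runs along the level beam, +y being the left arm; x points away from the robot. The level beam's top face is 200 mm above the origin. A white scale on the +x side has red marks for a tilt of 0.28 rad either way.
- beam (a joint): Tilt of the beam, rad: 0 level, positive with the left (+y) end down, stops at +-0.38. A soft spring centres it with 1.1 N m/rad (things hanging on it add about 0.04 for the weight, 0.17 for green, 0.12 for orange), so it gives way under a load. Lightly damped; settles in about 1.5 s. It starts left end down.
- beam_mid (a point): Centre of the beam's top face, over the pivot (axis 6 mm lower); turns with the beam, y to its left end, z normal to the face. Beam 14 mm wide, 12 high, 470 long; end plates stand 10 mm above it. Green seat: centre y = -150 mm, between collars 5 mm high, 48 mm apart. Orange mark: centre y = +200 mm, 36 mm long. Orange balances somewhere between y = 85 and 185 mm, by the masses.
- weight_top (a point): Centre of the top of a brass weight (40 x 24 x 45 mm, 300 g) clamped on the left arm 47 to 57 mm from the pivot; its top is 3 mm above the beam's top face. It stays where it is.
- green_center (a point): Green carrier, 165 mm tall, about 260 g (not exactly known): 54 x 54 x 45 mm green bucket holding tubes with white caps (tops 60 mm up), a steel leg on its -x side up to a hook, and above that its green grip tab 12 mm (x) by 30 mm (y), 119 to 165 mm above the underside. This point is its centre, 82.5 mm above the underside; z up.
- green_hook (a point): Centre of the underside of the green hook's saddle, 115 mm above the bucket's underside; lies on the beam's top face when hung. Saddle 36 mm wide (y), cheeks 22 mm apart inside (x = -11, +11 mm) reaching 15 mm down. The mouth below them, 60 to 100 mm above the underside, is open to +x: bring it from the beam's -x side with the beam in the mouth, then down.
- green: The green carrier as a whole; origin at the centre of the bucket's underside; axes as for the centre point.
- orange_center (a point): Orange carrier, 165 mm tall, about 180 g (not exactly known): 54 x 54 x 45 mm orange bucket holding tubes with red caps (tops 60 mm up), a steel leg on its -x side up to a hook, and above that its orange grip tab 12 mm (x) by 30 mm (y), 119 to 165 mm above the underside. This point is its centre, 82.5 mm above the underside; z up.
- orange_hook (a point): Centre of the underside of the orange hook's saddle, 115 mm above the bucket's underside; lies on the beam's top face when hung. Saddle 36 mm wide (y), cheeks 22 mm apart inside (x = -11, +11 mm) reaching 15 mm down. The mouth below them, 60 to 100 mm above the underside, is open to +x: bring it from the beam's -x side with the beam in the mouth, then down.
- orange: The orange carrier as a whole; origin at the centre of the bucket's underside; axes as for the centre point.
- jar: Bystander: clear specimen jar with a red lid, 44 mm across, 62 mm high, standing between the carriers; origin at the centre of its underside.
- bottle: Bystander: black reagent bottle, 60 mm across, 150 mm high, beyond the left arm; origin at the centre of its underside.
- tips: Bystander: blue tip box 120 x 85 x 65 mm, left; origin at the centre of its underside.
- pipette: Bystander: white pipette lying beyond the stand, 230 mm long, 26 mm high; origin on the table below its middle.
- kit: Bystander: cream cardboard kit box 130 x 90 x 70 mm, right, beyond the beam; origin at the centre of its underside.

How it is judged:
On the way, in this order (a step that is already met when the one before it is completed fails the run):
1. the green carrier hangs in the seat between the green collars on the right arm, let go (y of green_hook in the frame of beam_mid between -0.16 and -0.14 m and x of green_hook in the frame of beam_mid between -0.007 and 0.007 m and z of green_hook in the frame of beam_mid between -0.004 and 0.004 m and contact force between green and the fingers below 0.05 N), for 0.3 s.
2. the orange carrier hangs on the orange mark at the outer end of the left arm (within 12 mm of its centre), let go, green still in its seat (y of green_hook in the frame of beam_mid between -0.16 and -0.14 m and x of green_hook in the frame of beam_mid between -0.007 and 0.007 m and z of green_hook in the frame of beam_mid between -0.004 and 0.004 m and y of orange_hook in the frame of beam_mid between 0.188 and 0.212 m and x of orange_hook in the frame of beam_mid between -0.007 and 0.007 m and z of orange_hook in the frame of beam_mid between -0.004 and 0.004 m and contact force between orange and the fingers below 0.05 N), for 0.3 s.
At the end, for the whole second after the job is handed in: Green hangs with its saddle flat (4 mm) on the beam in the seat, orange hangs with its saddle flat on the left arm inboard of the orange mark (75 to 187 mm from the pivot), both let go and at rest, and the beam stays within 0.015 rad of level (y of green_hook in the frame of beam_mid between -0.16 and -0.14 m and x of green_hook in the frame of beam_mid between -0.007 and 0.007 m and z of green_hook in the frame of beam_mid between -0.004 and 0.004 m and y of orange_hook in the frame of beam_mid between 0.075 and 0.187 m and x of orange_hook in the frame of beam_mid between -0.007 and 0.007 m and z of orange_hook in the frame of beam_mid between -0.004 and 0.004 m and value of joint beam between -0.015 and 0.015 rad and velocity of joint beam between -0.05 and 0.05 rad/s and linear speed of each of green, orange below 0.03 m/s); the robot touches nothing.
It fails at once if the beam tipped past a red mark (0.28 rad) (value of joint beam above 0.28 rad or value of joint beam below -0.28 rad).
It fails at once if the beam dropped or jerked instead of being loaded gently (faster than 0.7 rad/s) (velocity of joint beam above 0.7 rad/s or velocity of joint beam below -0.7 rad/s).
It fails at once if the balance pressed with more than 15 N (contact force between stand and anything else above 15 N).
It fails at once if the orange hook lifted off the beam (6 mm) anywhere inboard of the outer mark (y of orange_hook in the frame of beam_mid between 0.03 and 0.175 m and x of orange_hook in the frame of beam_mid between -0.012 and 0.012 m and z of orange_hook in the frame of beam_mid between 0.006 and 0.05 m).
It fails at once if a bystander pushed more than 30 mm or knocked over (distance of any of jar, bottle, tips, pipette, kit from where it was at the start of the episode above 0.03 m or angle between any of jar, bottle's own z axis and vertical above 0.4 rad).
It also fails if it takes over 72 s, if anything falls off the work surface, if the arm or the gripper's body presses on something with over 40 N, if the wrist force passes 120 N, or if a joint passes its speed limit or range.

## Working session

There is one attempt and no reset: what is moved stays moved. The work goes in short steps, Python scripts to look and compute and a tool call to move; the robot and the scene stay as the last step left them, time stands still between calls to the robot, and variables do not carry over. Pictures are saved under pics/ and viewed, at most 13 in all, crops included, and the job is handed in when it is done.

Besides the shell and the picture viewer there is one more tool, called as name(argument=value, ...), one argument or row to a line, values as JSON. drive_tool: Moves the arm, as the interface text tells. Shifts and turns lie within -1 to 1; 1 stands for 250 mm of shift or 0.5 rad of turn. Its arguments: {"type":"object","properties":{"slide":{"type":"array","items":{"type":"array","items":{"type":"number"}}},"rotation":{"type":"array","items":{"type":"array","items":{"type":"number"}}},"gripper":{"type":"number"}},"required":["slide","rotation"]}

```bash
mkdir -p pics
cat > h.py <<'E'
import numpy as np, cv2
from workcell import bot
from scipy.spatial.transform import Rotation as R
def cam(n):
    c=bot.camera(n); np.savez('/tmp/%s.npz'%n,**{k:np.asarray(v) for k,v in c.items()}); return c
def world(c,z=None):
    K=np.array(c['camera_matrix']);d=c['z_map'];v,u=np.mgrid[:480,:640]
    x=(u-K[0,2])/K[0,0]*d;y=(v-K[1,2])/K[1,1]*d
    return np.stack([x,-y,-d],-1)@R.from_quat(c['orientation']).as_matrix().T+np.array(c['xyz'])
def save(n,img): cv2.imwrite('pics/%s.png'%n,img[...,::-1])
E
python3 - <<'E'
from h import *
for n in ['side','top']:
    c=cam(n); save(n+'0',c['image']); print(n,c['xyz'],c['orientation'],c['camera_matrix'],{k for k in c})
o=bot.get_obs(); print(o)
E
```

```text
side [0.56983556 0.90249138 1.20223635] [-0.00789842  0.32784019  0.94468449 -0.00544325] [[563.68149789   0.         321.09562318]
 [  0.         563.68149789 232.93528527]
 [  0.           0.           1.        ]] {'image', 'z_map', 'orientation', 'camera_matrix', 'xyz'}
top [0.44933449 0.04381396 1.30892999] [-0.04597491  0.05433715  0.70700244 -0.70362016] [[451.03654503   0.         318.63131156]
 [  0.         451.03654503 240.52082914]
 [  0.           0.           1.        ]] {'image', 'z_map', 'orientation', 'camera_matrix', 'xyz'}
{'clock': 0.1, 'joint_pos': array([-1.11600190e+00,  2.41321415e-01,  3.85581496e-03,  1.33522562e+00,
        1.87811919e-05,  1.57078985e+00]), 'joint_vel': array([ 7.15640607e-05, -3.06148564e-03,  2.89233667e-03,  1.17476651e-03,
       -1.59182541e-04, -1.29217722e-04]), 'tau': array([ 1.55191797e-04, -3.73137832e+01,  2.53009915e+01,  1.08470689e-02,
       -7.37288246e-06,  3.81490722e-06]), 'eef_pos': array([ 0.21939027, -0.44865439,  0.2305089 ]), 'tool_rot': array([ 9.74255308e-01,  2.25445554e-01, -2.04443027e-04, -9.25174245e-04]), 'ft_force': array([ 0.32173193,  0.6186809 , -0.04645211]), 'ft_torque': array([-0.02209595,  0.01002206, -0.00011521]), 'grasp_force': 0.0, 'grip_width': 0.08539750804503407}
```

View pics/side0.png

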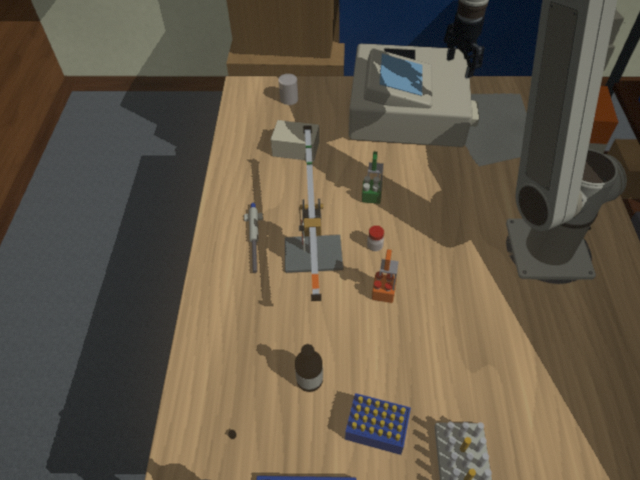

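View pics/top0.png

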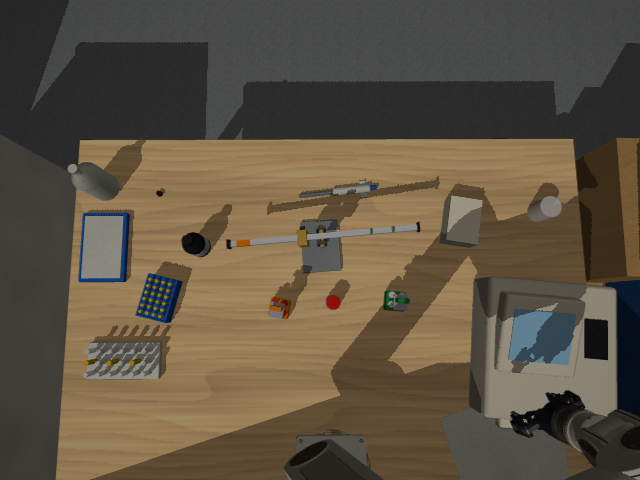

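The side view shows the beam at cols 305–320, rows 130–295, green at (373,180), orange at (386,280) and the jar at (376,238). In the top view green is at (397,300), orange at (279,308) and the beam runs from (229,244) to (419,227). Next I'll measure these.

Run:
```python
from h import *
for n,crops in [('side',[(340,140,80,60),(350,240,80,60)]),('top',[(360,270,80,60),(250,278,80,60)])]:
    c=dict(np.load('/tmp/%s.npz'%n)); P=world(c); im=c['image']
    h=cv2.cvtColor(im,cv2.COLOR_RGB2HSV).astype(int)
    tiles=[cv2.resize(im[y:y+hh,x:x+w],None,fx=5,fy=5,interpolation=cv2.INTER_NEAREST) for x,y,w,hh in crops]
    np.save('/tmp/t_%s.npy'%n,np.hstack(tiles))
    for nm,lo,hi in [('green',45,80),('orange',7,14)]:
        m=(h[...,0]>=lo)&(h[...,0]<=hi)&(h[...,1]>140)&(h[...,2]>60)&(P[...,0]<.62)&(P[...,0]>.2)&(abs(P[...,1])<.35)
        for a,b in [(.02,.046),(.115,.16),(.16,.175),(.175,.3)]:
            q=m&(P[...,2]>a)&(P[...,2]<b)
            if q.sum()>2:
                p=P[q]; print(n,nm,a,b,q.sum(),p.mean(0).round(4),p.min(0).round(3),p.max(0).round(3))
    b=(P[...,2]>.13)&(P[...,2]<.3)&(P[...,0]>.45)&(P[...,0]<.66)&(abs(P[...,1]-.03)<.32)
    p=P[b]; ym=np.arange(-.26,.34,.03)
    for y in ym:
        s=p[abs(p[:,1]-y)<.006]
        if len(s)>2: print(n,'beam',round(y,3),len(s),np.median(s,0).round(4),np.ptp(s[:,0]).round(3))
save('crops',np.vstack([np.load('/tmp/t_side.npy'),np.load('/tmp/t_top.npy')]))
```

```text
side orange 0.02 0.046 222 [0.4446 0.1578 0.0376] [0.418 0.005 0.02 ] [0.471 0.174 0.046]
side orange 0.115 0.16 39 [0.4432 0.1565 0.1417] [0.439 0.152 0.121] [0.448 0.161 0.16 ]
side orange 0.16 0.175 94 [0.5155 0.1824 0.1685] [0.433 0.129 0.16 ] [0.612 0.24  0.175]
side orange 0.175 0.3 43 [0.6056 0.2216 0.1769] [0.599 0.209 0.175] [0.612 0.239 0.181]
side beam -0.2 37 [ 0.634  -0.2014  0.2275] 0.189
side beam -0.17 73 [ 0.4592 -0.1685  0.1576] 0.185
side beam -0.14 27 [ 0.63   -0.1412  0.2199] 0.013
side beam -0.11 15 [ 0.6269 -0.1105  0.2163] 0.01
side beam -0.08 22 [ 0.6247 -0.0788  0.2139] 0.012
side beam -0.05 22 [ 0.6228 -0.0511  0.2081] 0.01
side beam -0.02 25 [ 0.6221 -0.0215  0.2052] 0.012
side beam 0.01 34 [0.6167 0.0131 0.2018] 0.037
side beam 0.04 91 [0.6208 0.0373 0.1899] 0.043
side beam 0.07 83 [0.6197 0.0704 0.1963] 0.049
side beam 0.1 26 [0.6134 0.1004 0.1908] 0.012
side beam 0.13 32 [0.6095 0.1307 0.1861] 0.011
side beam 0.16 33 [0.6089 0.1601 0.1826] 0.014
side beam 0.19 30 [0.607  0.1892 0.1793] 0.011
side beam 0.22 35 [0.6054 0.2201 0.176 ] 0.013
side beam 0.25 
[... 553 characters left out ...]
7 56 [ 0.6278 -0.1705  0.2195] 0.185
top beam -0.14 31 [ 0.6307 -0.1398  0.2195] 0.013
top beam -0.11 30 [ 0.6289 -0.1102  0.216 ] 0.013
top beam -0.08 31 [ 0.6274 -0.0791  0.2103] 0.014
top beam -0.05 33 [ 0.6252 -0.0496  0.2083] 0.014
top beam -0.02 34 [ 0.6233 -0.0204  0.204 ] 0.029
top beam 0.01 56 [0.6192 0.0118 0.1994] 0.045
top beam 0.04 47 [0.6196 0.0367 0.1962] 0.045
top beam 0.07 104 [0.6177 0.0692 0.1954] 0.052
top beam 0.1 30 [0.6147 0.0994 0.1884] 0.013
top beam 0.13 30 [0.6128 0.1298 0.1855] 0.014
top beam 0.16 30 [0.6109 0.1601 0.1817] 0.013
top beam 0.19 28 [0.6088 0.1905 0.1798] 0.013
top beam 0.22 28 [0.6071 0.2195 0.1744] 0.014
top beam 0.25 32 [0.6038 0.2504 0.1706] 0.018
```

View pics/crops.png

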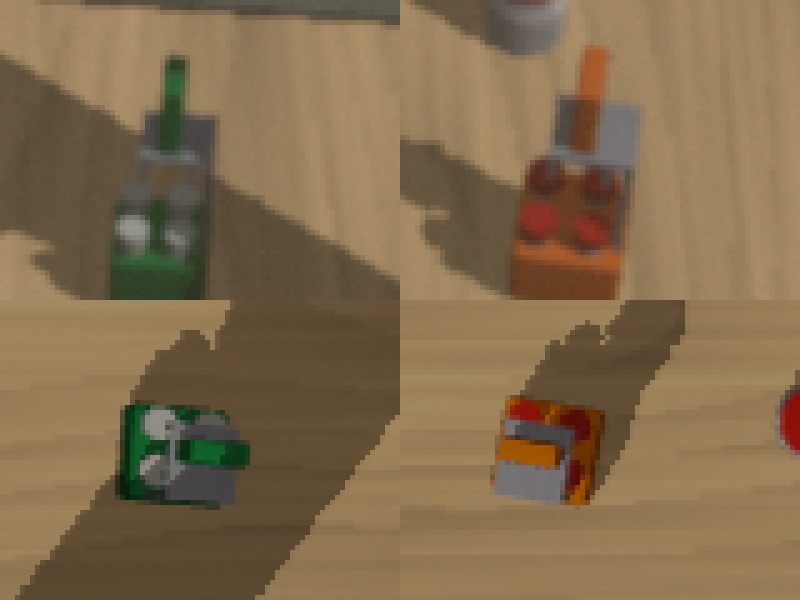

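```bash
cat >> h.py <<'E'
def load(n): return dict(np.load('/tmp/%s.npz'%n))
def rect(p):
    (c,s,a)=cv2.minAreaRect((p[:,:2]*1000).astype(np.float32)); a=(a+45)%90-45
    return np.round(c,1),np.round(s,1),round(np.radians(a),3)
E
python3 - <<'E'
from h import *
C={n:load(n) for n in('side','top')}; W={n:world(C[n]) for n in C}
for nm,c0 in [('green',(.46,-.172)),('orange',(.44,.14))]:
  for a,b in [(.01,.05),(.104,.118),(.125,.17)]:
    al=[]
    for n in C:
        P=W[n]; q=(abs(P[...,0]-c0[0]-.01)<.05)&(abs(P[...,1]-c0[1])<.05)&(P[...,2]>a)&(P[...,2]<b)
        p=P[q]; al.append(p)
        if len(p)>5: print(nm,n,a,len(p),p.mean(0).round(4),*rect(p))
    print(nm,'both',*rect(np.vstack(al)))
P=W['top']; u=np.array([-.0655,.998]);
b=(P[...,2]>.15)&(P[...,2]<.27)&(abs(P[...,0]-.621+.0656*(P[...,1]-.01))<.012)
for n in C:
    P=W[n]; b=(P[...,2]>.15)&(P[...,2]<.27)&(abs(P[...,0]-.621+.0656*(P[...,1]-.01))<.012)&(abs(P[...,1])<.4)
    p=P[b]; i=p[:,1].argsort(); print(n,p[i[:4]].round(3),p[i[-4:]].round(3))
P=W['top']; q=(P[...,2]>.009)&(P[...,2]<.019)&(abs(P[...,0]-.62)<.1)&(abs(P[...,1]-.01)<.1)
print('base',*rect(P[q]))
q=(abs(P[...,0]-.44)<.05)&(abs(P[...,1]+.0)<.05)&(P[...,2]>.05)&(P[...,2]<.1); print('jar',P[q].mean(0))
# colored marks on beam
P=W['top'];im=C['top']['image'];h=cv2.cvtColor(im,cv2.COLOR_RGB2HSV).astype(int)
for nm,lo,hi in [('g',40,90),('o',5,14)]:
    b=(P[...,2]>.15)&(abs(P[...,0]-.621+.0656*(P[...,1]-.01))<.012)&(h[...,0]>=lo)&(h[...,0]<=hi)&(h[...,1]>110)
    print(nm,np.sort(P[b][:,1]).round(3),P[b].mean(0))
E
```

```text
green side 0.01 297 [ 0.4591 -0.1652  0.0348] [ 456.6 -178.7] [60.7 54. ] -0.101
green top 0.01 137 [ 0.4629 -0.1676  0.0388] [ 460.7 -181.9] [51.6 54.1] -0.116
green both [ 458.6 -179.1] [60.4 58.4] -0.082
green side 0.104 56 [ 0.4515 -0.173   0.1146] [ 451.3 -181.9] [41.6 39.1] -0.11
green top 0.104 79 [ 0.4531 -0.1791  0.1154] [ 455.5 -183. ] [36.2 39.9] -0.101
green both [ 453.7 -182.1] [41.6 43.8] -0.11
green side 0.125 86 [ 0.4571 -0.1733  0.1526] [ 454.3 -179.3] [35.6 16.6] -0.099
green top 0.125 69 [ 0.4605 -0.1806  0.16  ] [ 460.6 -182.9] [29.4 10.3] -0.014
green both [ 456.  -179.8] [36.  19.7] -0.014
orange side 0.01 364 [0.4424 0.1576 0.036 ] [440.2 145.5] [55.5 53.9] -0.179
orange top 0.01 108 [0.4463 0.1281 0.0413] [443. 140.] [54.  52.7] -0.17
orange both [441.4 143.3] [59.9 57. ] -0.17
orange side 0.104 98 [0.4326 0.1476 0.1154] [434.7 142.1] [40.5 39.5] -0.187
orange top 0.104 83 [0.4347 0.1407 0.1158] [437.6 141.3] [36.  39.7] -0.181
orange both [436.3 141.9] [40.5 42.6] -0.181
orange side 0.125 106 [0.4409 0.1496 0.1552] [440.2 144.9] [33.  11.8] -0.171
orange top 0.125 64 [0.4427 0.1393 0.161 ] [442.6 140.2] [30.  11.9] -0.176
orange both [441.6 143.2] [35.7 15. ] -0.173
side [[ 0.63  -0.212  0.224]
 [ 0.624 -0.212  0.217]
 [ 0.624 -0.21   0.222]
 [ 0.624 -0.21   0.215]] [[0.608 0.376 0.152]
 [0.608 0.377 0.151]
 [0.606 0.379 0.153]
 [0.606 0.382 0.15 ]]
top [[ 0.627 -0.215  0.224]
 [ 0.642 -0.213  0.234]
 [ 0.632 -0.212  0.237]
 [ 0.627 -0.212  0.226]] [[0.601 0.264 0.177]
 [0.61  0.362 0.15 ]
 [0.607 0.372 0.152]
 [0.607 0.374 0.152]]
base [621.3  16.2] [150.  124.7] 0.071
jar [ 0.45718865 -0.00875751  0.06110245]
g [-0.152 -0.151 -0.151 -0.151 -0.151 -0.151 -0.149 -0.149 -0.149 -0.149
 -0.098 -0.098 -0.098 -0.098 -0.098 -0.098 -0.096] [ 0.63254933 -0.12862885  0.22275439]
o [0.205 0.207 0.209 0.217 0.236 0.238 0.239 0.24  0.24  0.24  0.24 ] [0.60324389 0.22821773 0.1701238 ]
```

```bash
cat >> h.py <<'E'
PIV=np.array([.6204,.0245,.194]); YAW=.067
def cmd(pos,yaw,tilt=0):
    o=bot.get_obs(); R0=R.from_quat(o['tool_rot']); Rt=R.from_euler('z',yaw)*R.from_euler('x',np.pi-tilt)
    print('slide',(R0.inv().apply(np.array(pos)-o['eef_pos'])/.25).round(3),'rot',((R0.inv()*Rt).as_rotvec()/.5).round(3))
def hang(y,tilt,up,x=0,h=.016,ct=None):
    "TCP for a hook 'up' above the beam face at beam y, x offset; carrier tilt ct"
    ct=tilt if ct is None else ct; B=R.from_euler('z',YAW)*R.from_euler('x',-tilt); Cc=R.from_euler('z',YAW)*R.from_euler('x',-ct)
    return PIV+B.apply([0,y,.006])+R.from_euler('z',YAW).apply([x,0,up])+Cc.apply([0,0,h])
E
python3 - <<'E'
from h import *
P=world(load('top')); q=(P[...,0]>.05)&(P[...,0]<.5)&(P[...,1]<-.25)&(P[...,1]>-.66); p=P[q]
for x in np.arange(.2,.5,.05):
  print(round(x,2),[round(float(np.max(p[(abs(p[:,0]-x)<.025)&(abs(p[:,1]-y)<.025)][:,2],initial=0)),2) for y in np.arange(-.6,-.25,.05)])
print([hang(-.15,.13,u,x) for u,x in((.029,-.09),(.029,0),(0,0))],hang(-.15,-.175,0),hang(.2,-.175,.029))
cmd((.460,-.181,.231),-.1)
E
```

```text
0.2 [0.14, 0.14, 0.14, 0.47, 0.68, 0.68, 0.66]
0.25 [0.15, 0.15, 0.35, 0.63, 0.69, 0.68, 0.01]
0.3 [0.17, 0.17, 0.17, 0.17, 0.16, 0.01, 0.01]
0.35 [0.18, 0.18, 0.18, 0.18, 0.17, 0.01, 0.01]
0.4 [0.19, 0.19, 0.19, 0.19, 0.17, 0.01, 0.01]
0.45 [0.2, 0.2, 0.2, 0.2, 0.13, 0.01, 0.01]
[array([ 0.54036873, -0.12708051,  0.26425948]), array([ 0.63016681, -0.12105502,  0.26425948]), array([ 0.63016681, -0.12105502,  0.23525948])] [ 0.63054554 -0.12669936  0.18954776] [0.60747098 0.21718164 0.27948561]
slide [ 1.335e+00 -5.390e-01 -1.000e-03] rot [-4.00e-03  1.00e-03  1.11e+00]
```

drive_tool(
  slide=[
    [0.2,-0.05,0],
    [0.4,-0.15,0],
    [0.6,-0.25,0],
    [0.8,-0.35,0],
    [0.98,-0.45,0],
    [1,-0.54,0],
    [1,-0.54,0],
    [1,-0.54,0],
  ],
  rotation=[
    [0,0,0.2],
    [0,0,0.4],
    [0,0,0.6],
    [0,0,0.8],
    [0,0,1],
    [0,0,1],
    [0,0,1],
    [0,0,1],
  ],
  gripper=0.75,
)

```text
clock: 1.1
eef_pos: [0.3849, -0.2186, 0.2312]
tool_rot: [1.0, -0.023, 0.0, 0.0]
ft_force: [0.5, -0.4, 0.3]
grip_width: 0.0641
grasp_force: 0.0
```

Run:
```python
from h import *
cmd((.460,-.181,.131),-.1)
```

```text
slide [ 0.293 -0.164  0.401] rot [ 0.001 -0.     0.109]
```

drive_tool(
  slide=[
    [0.15,-0.08,0],
    [0.295,-0.165,0],
    [0.295,-0.165,0.05],
    [0.295,-0.165,0.15],
    [0.295,-0.165,0.27],
    [0.295,-0.165,0.36],
    [0.295,-0.165,0.4],
    [0.295,-0.165,0.4],
  ],
  rotation=[
    [0,0,0.06],
    [0,0,0.11],
    [0,0,0.11],
    [0,0,0.11],
    [0,0,0.11],
    [0,0,0.11],
    [0,0,0.11],
    [0,0,0.11],
  ],
)

```text
clock: 2.1
eef_pos: [0.4595, -0.1808, 0.1307]
tool_rot: [0.999, -0.051, -0.001, -0.0]
ft_force: [0.5, -0.0, -0.1]
grip_width: 0.0641
grasp_force: 0.0
```

drive_tool(
  slide=[
    [0,0,0],
    [0,0,0],
    [0,0,0],
    [0,0,0],
    [0,0,0],
    [0,0,0],
    [0,0,0],
    [0,0,0],
  ],
  rotation=[
    [0,0,0],
    [0,0,0],
    [0,0,0],
    [0,0,0],
    [0,0,0],
    [0,0,0],
    [0,0,0],
    [0,0,0],
  ],
  gripper=0,
)

```text
clock: 3.1
eef_pos: [0.4615, -0.1809, 0.1325]
tool_rot: [0.999, -0.05, 0.001, 0.001]
ft_force: [0.0, -1.8, 6.1]
grip_width: 0.0286
grasp_force: 60.2
```

Run:
```python
from h import *
t=hang(-.15,.13,.029,-.1,ct=0); print(t)
cmd((.46,-.18,t[2]),YAW); cmd(t,YAW)
```

```text
[ 0.53053004 -0.1298195   0.26439449]
slide [-0.005 -0.002 -0.528] rot [ 0.004 -0.005 -0.335]
slide [ 0.256 -0.23  -0.527] rot [ 0.004 -0.005 -0.335]
```

drive_tool(
  slide=[
    [0,0,-0.04],
    [0,0,-0.15],
    [0,0,-0.28],
    [0,0,-0.4],
    [0,0,-0.5],
    [0.05,-0.05,-0.53],
    [0.1,-0.1,-0.53],
    [0.1,-0.1,-0.53],
  ],
  rotation=[
    [0,0,0],
    [0,0,0],
    [0,0,0],
    [0,0,-0.1],
    [0,0,-0.2],
    [0,0,-0.335],
    [0,0,-0.335],
    [0,0,-0.335],
  ],
)

```text
clock: 4.1
eef_pos: [0.488, -0.1566, 0.2626]
tool_rot: [0.999, 0.034, -0.001, -0.001]
ft_force: [0.4, -0.6, -2.5]
grip_width: 0.0292
grasp_force: 59.6
```

```bash
cat >> h.py <<'E'
def carrier(c0,zu,f=None,r=.06):
    "saddle/bucket points of a carrier near c0 with underside zu"
    for n in ('side','top'):
        c=cam(n); P=world(c)
        if f: save(f+n,c['image'])
        for nm,a,b in(('bucket',.0,.05),('caps',.05,.066),('saddle',.105,.119)):
            q=(np.hypot(P[...,0]-c0[0],P[...,1]-c0[1])<r)&(P[...,2]>zu+a)&(P[...,2]<zu+b); p=P[q]
            if len(p)>5: print(n,nm,len(p),p.mean(0).round(4),*rect(p),'z95',np.percentile(p[:,2],95).round(4))
E
python3 - <<'E'
from h import *
o=bot.get_obs();print(o['eef_pos'],o['ft_force'],o['grip_width'],o['grasp_force'])
e=o['eef_pos']; carrier(e[:2],e[2]-.1325,'g1')
E
```

```text
[ 0.4880311  -0.15661767  0.26258803] [ 0.39101005 -0.60522244 -2.47493718] 0.029161246254239048 59.5729261636734
side bucket 401 [ 0.4848 -0.1384  0.1612] [ 483.  -153.7] [55.8 60.4] 0.036 z95 0.1779
side caps 189 [ 0.4842 -0.1531  0.1884] [ 483.  -154.6] [48.6 50.8] 0.096 z95 0.1936
side saddle 88 [ 0.4789 -0.1481  0.2451] [ 478.9 -153.8] [41.2 43. ] -0.034 z95 0.2489
top bucket 79 [ 0.4777 -0.1424  0.1675] [ 486.  -151.7] [53.9 40.6] 0.07 z95 0.176
top caps 44 [ 0.486  -0.1441  0.1885] [ 485.2 -143.4] [15.5 49.2] -0.013 z95 0.1917
top saddle 21 [ 0.467  -0.1475  0.2463] [ 468.1 -149.1] [14.9 11.8] -0.005 z95 0.2487
```

View pics/g1side.png

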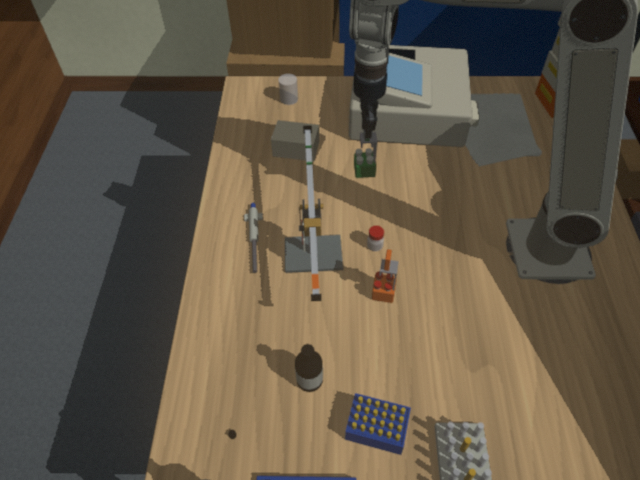

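The green carrier is held upright at about (366,165), clear of the beam, which is still at its starting tilt. Its height and offset match what I measured. Next I move it over the seat.

Run:
```python
from h import *
for x in(-.1,.001): cmd(hang(-.15,.13,.029,x,h=.0175,ct=0),YAW)
```

```text
slide [ 0.18  -0.098 -0.014] rot [-0.002  0.006  0.001]
slide [ 0.584 -0.098 -0.015] rot [-0.002  0.006  0.001]
```

drive_tool(
  slide=[
    [0.07,-0.05,-0.01],
    [0.16,-0.098,-0.015],
    [0.25,-0.098,-0.015],
    [0.36,-0.098,-0.015],
    [0.46,-0.098,-0.015],
    [0.54,-0.098,-0.015],
    [0.584,-0.098,-0.015],
    [0.584,-0.098,-0.015],
  ],
  rotation=[
    [0,0,0],
    [0,0,0],
    [0,0,0],
    [0,0,0],
    [0,0,0],
    [0,0,0],
    [0,0,0],
    [0,0,0],
  ],
)

```text
clock: 5.2
eef_pos: [0.6317, -0.1237, 0.266]
tool_rot: [0.999, 0.033, -0.001, -0.0]
ft_force: [-0.2, -0.3, -2.9]
grip_width: 0.0291
grasp_force: 59.7
```

```bash
cat >> h.py <<'E'
def look(f=None):
    "tilt and beam line from both cameras; points on the beam top"
    for n in('side','top'):
        c=cam(n);P=world(c)
        if f: save(f+n,c['image'])
        q=(P[...,2]>.13)&(P[...,2]<.27); p=R.from_euler('z',-YAW).apply(P[q]-[PIV[0],PIV[1],.194]); p=p[(abs(p[:,0])<.012)&(abs(p[:,1])<.228)]
        p=p[~((p[:,1]>.02)&(p[:,1]<.07))&(abs(p[:,2]/.994-.006)<.3*abs(p[:,1])+.006)]
        k=np.polyfit(p[:,1],p[:,2],1)
        for _ in range(8):
            g=abs(np.polyval(k,p[:,1])-p[:,2])<.006; k=np.polyfit(p[g,1],p[g,2],1)
        s=abs(p[g,1])>.0
        print(n,'tilt',round(-np.arctan(k[0]),4),'z0',round(k[1]+.194,4),'xmid',np.median(p[g][:,0]).round(4),g.sum(),'/',len(p))
E
python3 - <<'E'
from h import *
look('g2'); o=bot.get_obs(); print(o['ft_force'],o['eef_pos'])
c=load('side');im=c['image'];a=cv2.resize(im[90:210,260:420],None,fx=4.5,fy=4.5,interpolation=cv2.INTER_CUBIC);save('g2crop',a)
for u in(.0,):
  cmd(hang(-.15,.13,0,.001,h=.0175),YAW,.13); cmd(hang(-.15,-.17,0,.001,h=.0175),YAW,-.17)
E
```

```text
side tilt 0.1231 z0 0.1996 xmid -0.0024 760 / 871
top tilt 0.1241 z0 0.1988 xmid -0.0002 742 / 801
[-0.2146726   0.65309924 -2.11307729] [ 0.63102414 -0.12382178  0.26683029]
slide [ 0.002 -0.012  0.12 ] rot [-0.261  0.004 -0.   ]
slide [0.002 0.013 0.3  ] rot [ 0.339  0.004 -0.001]
```

View pics/g2crop.png

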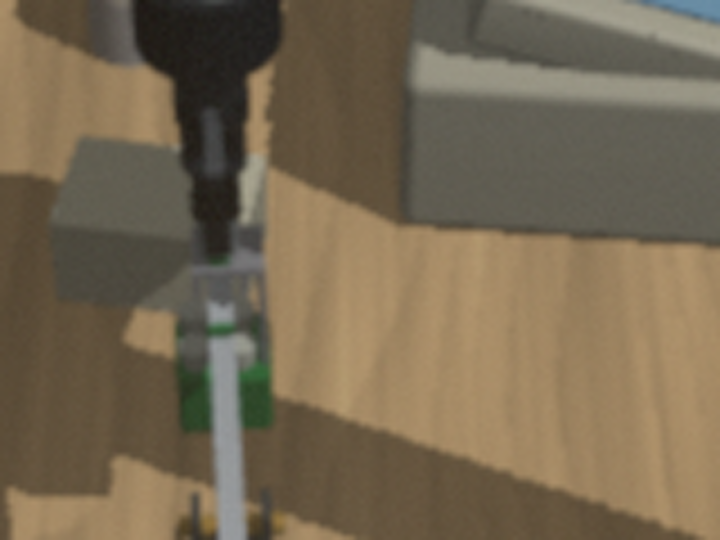

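The beam sits inside the mouth at crop (222,300), with the bucket centred on it (180–270). Now I lower gently.

drive_tool(
  slide=[
    [0,0,0.02],
    [0,0,0.04],
    [0,0,0.06],
    [0,0,0.075],
    [0,0,0.09],
    [0,0,0.1],
    [0,0,0.11],
    [0,0,0.12],
  ],
  rotation=[
    [0,0,0],
    [0,0,0],
    [0,0,0],
    [0,0,0],
    [0,0,0],
    [0,0,0],
    [0,0,0],
    [0,0,0],
  ],
)

```text
clock: 6.3
eef_pos: [0.6319, -0.1236, 0.2375]
tool_rot: [0.999, 0.034, 0.0, 0.0]
ft_force: [0.3, -0.8, -1.8]
grip_width: 0.0289
grasp_force: 59.7
```

drive_tool(
  slide=[
    [0,0,0.01],
    [0,0.001,0.02],
    [0,0.003,0.032],
    [0,0.005,0.044],
    [0,0.007,0.056],
    [0,0.009,0.068],
    [0,0.01,0.08],
    [0,0.01,0.09],
  ],
  rotation=[
    [0,0,0],
    [0,0,0],
    [0,0,0],
    [0.02,0,0],
    [0.05,0,0],
    [0.08,0,0],
    [0.1,0,0],
    [0.1,0,0],
  ],
)

```text
clock: 7.3
eef_pos: [0.632, -0.1265, 0.2148]
tool_rot: [0.999, 0.033, -0.001, -0.025]
ft_force: [0.3, -0.9, -1.3]
grip_width: 0.0289
grasp_force: 59.8
```

Run:
```python
from h import *
look('g3'); o=bot.get_obs(); print(o['ft_force'],o['eef_pos'])
cmd(hang(-.15,-.18,0,.001,h=.0175),YAW,-.18)
```

```text
side tilt -0.0163 z0 0.1999 xmid -0.0021 687 / 762
top tilt -0.0184 z0 0.1991 xmid -0.0004 752 / 812
[ 0.24741587  0.32517979 -1.38079692] [ 0.6319478  -0.12638553  0.21468712]
slide [-0.002  0.007  0.097] rot [ 0.261  0.001 -0.   ]
```

drive_tool(
  slide=[
    [0,0.001,0.011],
    [0,0.002,0.023],
    [0,0.003,0.035],
    [0,0.004,0.047],
    [0,0.005,0.059],
    [0,0.006,0.071],
    [0,0.007,0.082],
    [0,0.007,0.09],
  ],
  rotation=[
    [0.03,0,0],
    [0.06,0,0],
    [0.1,0,0],
    [0.14,0,0],
    [0.18,0,0],
    [0.21,0,0],
    [0.24,0,0],
    [0.25,0,0],
  ],
)

```text
clock: 8.4
eef_pos: [0.6321, -0.1268, 0.1923]
tool_rot: [0.996, 0.033, -0.003, -0.088]
ft_force: [1.0, -0.5, -0.3]
grip_width: 0.0292
grasp_force: 60.0
```

drive_tool(
  slide=[
    [0,0,0.003],
    [0,0,0.005],
    [0,0,0.006],
    [0,0,0.006],
    [0,0,0.006],
    [0,0,0.006],
    [0,0,0.006],
    [0,0,0.006],
  ],
  rotation=[
    [0,0,0],
    [0,0,0],
    [0,0,0],
    [0,0,0],
    [0,0,0],
    [0,0,0],
    [0,0,0],
    [0,0,0],
  ],
)

```text
clock: 9.4
eef_pos: [0.632, -0.1264, 0.191]
tool_rot: [0.996, 0.034, -0.003, -0.087]
ft_force: [0.4, -1.2, -0.6]
grip_width: 0.029
grasp_force: 60.0
```

Run:
```python
from h import *
look('g4'); 
o=bot.get_obs(); print(o['ft_force'],o['eef_pos']); 
a=cv2.resize(load('side')['image'][90:210,260:420],None,fx=4.5,fy=4.5,interpolation=cv2.INTER_CUBIC);save('g4crop',a)
```

```text
side tilt -0.1706 z0 0.1999 xmid -0.0021 601 / 703
top tilt -0.1729 z0 0.1994 xmid -0.0004 791 / 880
[ 0.61043405 -1.52685526 -0.65203492] [ 0.63205668 -0.12648222  0.19101994]
```

drive_tool(
  slide=[
    [0,0,0],
    [0,0,0],
    [0,0,0],
    [0,0,0],
    [0,0,0],
    [0,0,0],
    [0,0,0],
    [0,0,0],
  ],
  rotation=[
    [0,0,0],
    [0,0,0],
    [0,0,0],
    [0,0,0],
    [0,0,0],
    [0,0,0],
    [0,0,0],
    [0,0,0],
  ],
  gripper=0.6,
)

```text
clock: 10.5
eef_pos: [0.6321, -0.1265, 0.191]
tool_rot: [0.996, 0.033, -0.003, -0.087]
ft_force: [0.3, -0.6, -0.0]
grip_width: 0.0513
grasp_force: 0.0
```

Run:
```python
from h import *
look('g5'); 
o=bot.get_obs(); print(o['ft_force'],o['eef_pos'],o['tool_rot']); 
a=cv2.resize(load('side')['image'][90:210,260:420],None,fx=4.5,fy=4.5,interpolation=cv2.INTER_CUBIC);save('g5crop',a)
```

```text
side tilt -0.1856 z0 0.1999 xmid -0.0021 583 / 692
top tilt -0.185 z0 0.1995 xmid -0.0005 797 / 866
[-0.29085863  0.20838752  0.55892112] [ 0.63204747 -0.12644007  0.19103335] [ 0.99560986  0.0334947  -0.00293091 -0.08735284]
```

View pics/g5crop.png

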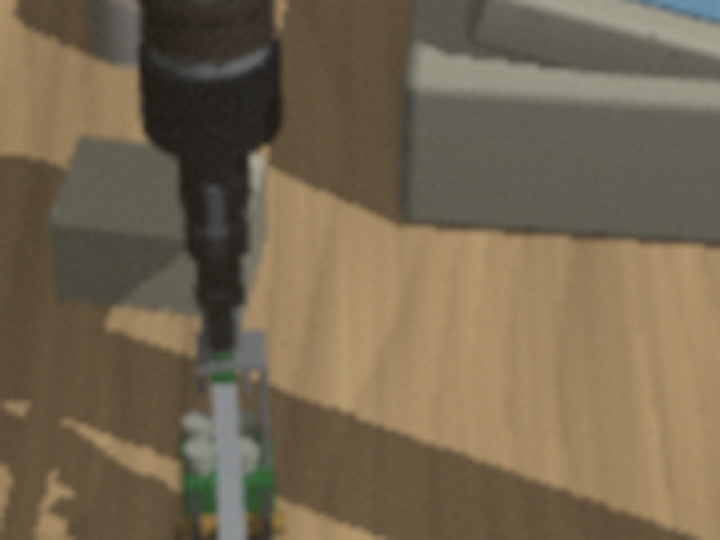

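The saddle sits on the beam at crop (225,365) between the collars and the tilt is -0.185 as predicted. Green hangs free, so I retract.

drive_tool(
  slide=[
    [0,0,-0.02],
    [0,0,-0.06],
    [0,0,-0.12],
    [0,0,-0.18],
    [0,0,-0.26],
    [0,0,-0.34],
    [0,0,-0.36],
    [0,0,-0.36],
  ],
  rotation=[
    [0,0,0],
    [0,0,0],
    [0,0,0],
    [0,0,0],
    [0,0,0],
    [0,0,0],
    [0,0,0],
    [0,0,0],
  ],
  gripper=0.6,
)

```text
clock: 11.6
eef_pos: [0.6333, -0.1422, 0.2799]
tool_rot: [0.996, 0.033, -0.003, -0.087]
ft_force: [0.1, -0.3, -0.5]
grip_width: 0.0512
grasp_force: 0.0
```

Run:
```python
from h import *
look(); cmd((.442,-.02,.26),-.05); cmd((.4425,.142,.231),-.175)
```

```text
side tilt -0.1851 z0 0.2 xmid -0.002 602 / 722
top tilt -0.1867 z0 0.1995 xmid -0.0002 931 / 1087
slide [-0.729 -0.516  0.169] rot [-0.35   0.023  0.234]
slide [-0.683 -1.132  0.396] rot [-0.349  0.045  0.483]
```

drive_tool(
  slide=[
    [-0.18,0,0],
    [-0.36,-0.08,0.02],
    [-0.54,-0.2,0.07],
    [-0.68,-0.38,0.12],
    [-0.71,-0.6,0.18],
    [-0.7,-0.8,0.25],
    [-0.69,-0.95,0.32],
    [-0.685,-1,0.35],
  ],
  rotation=[
    [0,0,0],
    [-0.1,0,0.06],
    [-0.2,0.01,0.12],
    [-0.3,0.02,0.2],
    [-0.35,0.03,0.28],
    [-0.35,0.04,0.36],
    [-0.35,0.045,0.44],
    [-0.35,0.045,0.48],
  ],
  gripper=0.75,
)

```text
clock: 12.7
eef_pos: [0.4353, -0.0233, 0.2409]
tool_rot: [0.999, -0.045, 0.0, -0.028]
ft_force: [0.3, -1.0, -1.1]
grip_width: 0.0642
grasp_force: 0.0
```

Run:
```python
from h import *
cmd((.4425,.142,.131),-.175)
```

```text
slide [-0.031 -0.636  0.475] rot [-0.11   0.009  0.168]
```

drive_tool(
  slide=[
    [0,-0.2,0],
    [-0.03,-0.4,0.02],
    [-0.03,-0.55,0.05],
    [-0.03,-0.63,0.06],
    [-0.03,-0.63,0.06],
    [-0.03,-0.63,0.06],
    [-0.03,-0.63,0.06],
    [-0.03,-0.63,0.06],
  ],
  rotation=[
    [-0.11,0.01,0.16],
    [-0.11,0.01,0.16],
    [-0.11,0.01,0.16],
    [-0.11,0.01,0.16],
    [-0.11,0.01,0.16],
    [-0.11,0.01,0.16],
    [-0.11,0.01,0.16],
    [-0.11,0.01,0.16],
  ],
)

```text
clock: 13.7
eef_pos: [0.4268, -0.0246, 0.2361]
tool_rot: [0.999, -0.046, 0.001, -0.025]
ft_force: [0.8, 0.3, 0.0]
grip_width: 0.064
grasp_force: 0.0
```

Run:
```python
from h import *
cmd((.4425,.142,.131),-.175)
```

```text
slide [ 0.001 -0.647  0.454] rot [-0.101  0.004  0.165]
```

Run:
```python
from h import *
o=bot.get_obs(); print(o['joint_pos'].round(3),o['joint_vel'].round(3)); look('g6')
```

```text
[-0.093  0.094 -0.161  1.315  0.05   3.141] [ 0.001 -0.001 -0.007 -0.004  0.    -0.001]
side tilt -0.1843 z0 0.2002 xmid -0.0019 607 / 721
top tilt -0.1865 z0 0.1995 xmid -0.0003 936 / 1095
```

View pics/g6top.png

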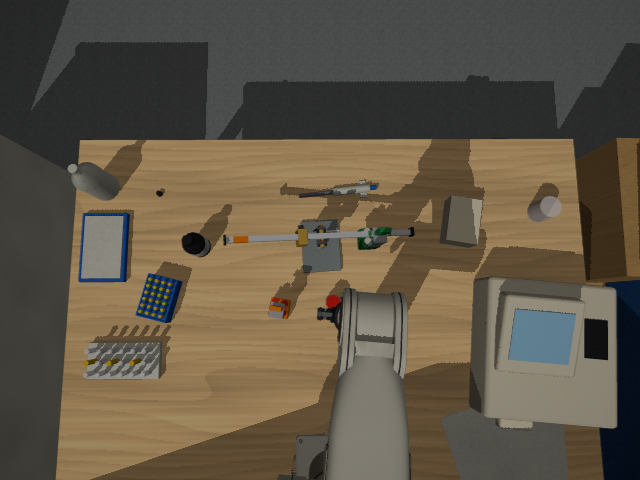

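The top view shows the arm stopped at (335,310) over the jar, touching nothing. Joint 6 is at its limit, so I'll turn the tool by half a turn (same grasp) while moving over orange.

drive_tool(
  slide=[
    [0,-0.1,0],
    [0,-0.25,0],
    [0,-0.4,0],
    [0,-0.55,0],
    [0,-0.64,0],
    [0,-0.645,0],
    [0,-0.645,0],
    [0,-0.645,0],
  ],
  rotation=[
    [-0.03,0,-0.1],
    [-0.06,0,-0.3],
    [-0.1,0,-0.5],
    [-0.1,0,-0.7],
    [-0.1,0,-0.9],
    [-0.1,0,-1],
    [-0.1,0,-1],
    [-0.1,0,-1],
  ],
)

```text
clock: 14.8
eef_pos: [0.4417, 0.1354, 0.2442]
tool_rot: [0.979, 0.202, 0.006, 0.001]
ft_force: [-0.0, -0.2, -0.4]
grip_width: 0.0639
grasp_force: 0.0
```

drive_tool(
  slide=[
    [0,0,0],
    [0,0,0],
    [0,0,0],
    [0,0,0],
    [0,0,0],
    [0,0,0],
    [0,0,0],
    [0,0,0],
  ],
  rotation=[
    [0,0,-0.2],
    [0,0,-0.5],
    [0,0,-0.8],
    [0,0,-1],
    [0,0,-1],
    [0,0,-1],
    [0,0,-1],
    [0,0,-1],
  ],
)

```text
clock: 15.8
eef_pos: [0.4417, 0.1357, 0.2442]
tool_rot: [0.899, 0.438, 0.006, 0.002]
ft_force: [-0.5, -0.2, 0.6]
grip_width: 0.0641
grasp_force: 0.0
```

drive_tool(
  slide=[
    [0,0,0],
    [0,0,0],
    [0,0,0],
    [0,0,0],
    [0,0,0],
    [0,0,0],
    [0,0,0],
    [0,0,0],
  ],
  rotation=[
    [0,0,-0.2],
    [0,0,-0.5],
    [0,0,-0.8],
    [0,0,-1],
    [0,0,-1],
    [0,0,-1],
    [0,0,-1],
    [0,0,-1],
  ],
)

```text
clock: 16.8
eef_pos: [0.4417, 0.1357, 0.2442]
tool_rot: [0.763, 0.647, 0.005, 0.004]
ft_force: [0.3, 0.3, 0.5]
grip_width: 0.0645
grasp_force: 0.0
```

drive_tool(
  slide=[
    [0,0,0],
    [0,0,0],
    [0,0,0],
    [0,0,0],
    [0,0,0],
    [0,0,0],
    [0,0,0],
    [0,0,0],
  ],
  rotation=[
    [0,0,-0.2],
    [0,0,-0.5],
    [0,0,-0.8],
    [0,0,-1],
    [0,0,-1],
    [0,0,-1],
    [0,0,-1],
    [0,0,-1],
  ],
)

```text
clock: 17.8
eef_pos: [0.4417, 0.1357, 0.2442]
tool_rot: [0.579, 0.815, 0.004, 0.005]
ft_force: [0.5, 0.1, 0.6]
grip_width: 0.0646
grasp_force: 0.0
```

drive_tool(
  slide=[
    [0,0,0],
    [0,0,0],
    [0,0,0],
    [0,0,0],
    [0,0,0],
    [0,0,0],
    [0,0,0],
    [0,0,0],
  ],
  rotation=[
    [0,0,-0.2],
    [0,0,-0.5],
    [0,0,-0.8],
    [0,0,-1],
    [0,0,-1],
    [0,0,-1],
    [0,0,-1],
    [0,0,-1],
  ],
)

```text
clock: 18.8
eef_pos: [0.4417, 0.1357, 0.2442]
tool_rot: [0.359, 0.933, 0.003, 0.006]
ft_force: [-0.5, 0.1, 0.2]
grip_width: 0.0644
grasp_force: 0.0
```

Run:
```python
from h import *
print(bot.get_obs()['joint_pos'].round(3));cmd((.4425,.142,.231),-.175+np.pi)
```

```text
[ 0.3    0.15  -0.075  1.334 -0.002  1.034]
slide [0.015 0.02  0.053] rot [ 0.014  0.022 -1.119]
```

drive_tool(
  slide=[
    [0.01,0.015,0.02],
    [0.015,0.02,0.05],
    [0.015,0.02,0.05],
    [0.015,0.02,0.05],
    [0.015,0.02,0.05],
    [0.015,0.02,0.05],
    [0.015,0.02,0.05],
    [0.015,0.02,0.05],
  ],
  rotation=[
    [0,0,-0.2],
    [0,0,-0.5],
    [0,0,-0.8],
    [0.01,0.02,-1],
    [0.01,0.02,-1],
    [0.01,0.02,-1],
    [0.01,0.02,-1],
    [0.01,0.02,-1],
  ],
)

```text
clock: 19.8
eef_pos: [0.4424, 0.1419, 0.2318]
tool_rot: [0.117, 0.993, 0.001, 0.001]
ft_force: [0.3, -0.3, 0.8]
grip_width: 0.0637
grasp_force: 0.0
```

Run:
```python
from h import *
cmd((.4425,.142,.131),-.175+np.pi)
```

```text
slide [-0.    -0.     0.403] rot [ 0.004  0.002 -0.12 ]
```

drive_tool(
  slide=[
    [0,0,0.03],
    [0,0,0.1],
    [0,0,0.18],
    [0,0,0.27],
    [0,0,0.35],
    [0,0,0.395],
    [0,0,0.395],
    [0,0,0.395],
  ],
  rotation=[
    [0,0,-0.06],
    [0,0,-0.12],
    [0,0,-0.12],
    [0,0,-0.12],
    [0,0,-0.12],
    [0,0,-0.12],
    [0,0,-0.12],
    [0,0,-0.12],
  ],
)

```text
clock: 20.8
eef_pos: [0.4431, 0.1423, 0.1336]
tool_rot: [0.087, 0.996, 0.001, 0.001]
ft_force: [-0.3, 0.6, -1.1]
grip_width: 0.064
grasp_force: 0.0
```

drive_tool(
  slide=[
    [0,0,0],
    [0,0,0],
    [0,0,0],
    [0,0,0],
    [0,0,0],
    [0,0,0],
    [0,0,0],
    [0,0,0],
  ],
  rotation=[
    [0,0,0],
    [0,0,0],
    [0,0,0],
    [0,0,0],
    [0,0,0],
    [0,0,0],
    [0,0,0],
    [0,0,0],
  ],
  gripper=0,
)

```text
clock: 21.8
eef_pos: [0.4432, 0.142, 0.1338]
tool_rot: [0.087, 0.996, 0.001, 0.002]
ft_force: [0.3, -0.9, 5.8]
grip_width: 0.029
grasp_force: 59.8
```

Run:
```python
from h import *
t=hang(.2,-.185,.029,-.1,h=.0175,ct=0); print(t, hang(.2,-.185,.029,.001,h=.0175,ct=0))
e=bot.get_obs()['eef_pos']; cmd((e[0],e[1],t[2]),YAW+np.pi)
```

```text
[0.50753676 0.21284998 0.28318692] [0.60831015 0.21961192 0.28318692]
slide [-0.002  0.001 -0.598] rot [ 0.003  0.006 -0.483]
```

drive_tool(
  slide=[
    [0,0,-0.04],
    [0,0,-0.15],
    [0,0,-0.28],
    [0,0,-0.41],
    [0,0,-0.52],
    [0,0,-0.6],
    [0,0,-0.605],
    [0,0,-0.605],
  ],
  rotation=[
    [0,0,0],
    [0,0,0],
    [0,0,-0.1],
    [0,0,-0.2],
    [0,0,-0.35],
    [0,0,-0.483],
    [0,0,-0.483],
    [0,0,-0.483],
  ],
)

```text
clock: 22.8
eef_pos: [0.4417, 0.1418, 0.2833]
tool_rot: [-0.033, 0.999, 0.001, -0.0]
ft_force: [0.0, 0.2, -2.3]
grip_width: 0.0292
grasp_force: 59.6
```

Run:
```python
from h import *
o=bot.get_obs(); e=o['eef_pos'];print(e,o['ft_force']);carrier(e[:2],e[2]-.1338); look()
for x in(-.1,.001): cmd(hang(.2,-.185,.029,x,h=.0188,ct=0),YAW+np.pi)
```

```text
[0.44173526 0.14177226 0.28329455] [ 0.00707264  0.23319605 -2.31150069]
side bucket 518 [0.4411 0.1579 0.1822] [438.8 144.7] [54.  56.4] 0.075 z95 0.1969
side caps 263 [0.4398 0.1449 0.2078] [438.6 141.9] [49.1 48.9] 0.099 z95 0.2125
side saddle 123 [0.4376 0.1492 0.2651] [434.3 143. ] [39.9 40.4] 0.082 z95 0.2682
top bucket 37 [0.4462 0.1162 0.1873] [443.5 116.3] [52.4 10.7] 0.176 z95 0.1957
top caps 6 [0.4554 0.1201 0.2071] [446.4 118.6] [36.2  2.6] 0.151 z95 0.2098
side tilt -0.185 z0 0.2 xmid -0.002 597 / 713
top tilt -0.1855 z0 0.1995 xmid -0.0002 934 / 1095
slide [-0.282  0.266 -0.005] rot [ 0.002 -0.001 -0.   ]
slide [-0.686  0.266 -0.005] rot [ 0.002 -0.001 -0.   ]
```

drive_tool(
  slide=[
    [-0.07,0.08,-0.005],
    [-0.16,0.18,-0.005],
    [-0.25,0.26,-0.005],
    [-0.36,0.266,-0.005],
    [-0.48,0.266,-0.005],
    [-0.6,0.266,-0.005],
    [-0.665,0.266,-0.005],
    [-0.68,0.266,-0.005],
  ],
  rotation=[
    [0,0,0],
    [0,0,0],
    [0,0,0],
    [0,0,0],
    [0,0,0],
    [0,0,0],
    [0,0,0],
    [0,0,0],
  ],
)

```text
clock: 24.0
eef_pos: [0.608, 0.2195, 0.2841]
tool_rot: [-0.033, 0.999, 0.0, -0.0]
ft_force: [0.1, 0.5, -1.4]
grip_width: 0.0291
grasp_force: 59.7
```

Run:
```python
from h import *
o=bot.get_obs(); e=o['eef_pos'];print(e,o['ft_force']);look('o1')
a=cv2.resize(load('side')['image'][200:320,240:400],None,fx=4.5,fy=4.5,interpolation=cv2.INTER_CUBIC);save('o1crop',a)
cmd(hang(.2,-.185,0,-.0005,h=.0188,ct=-.1),YAW+np.pi,-.1)
cmd(hang(.2,0,0,-.0005,h=.0188,ct=0),YAW+np.pi,0)
cmd(hang(.2,.09,0,-.0005,h=.0188,ct=.09),YAW+np.pi,.09)
```

```text
[0.60795804 0.21945347 0.28407966] [ 0.10142644  0.46439434 -1.42621253]
side tilt 0.9971 z0 0.5355 xmid 0.003 62 / 289
top tilt -0.1855 z0 0.1996 xmid -0.0004 785 / 970
slide [ 0.002 -0.008  0.118] rot [ 0.202 -0.    -0.   ]
slide [0.002 0.018 0.264] rot [ 0.002 -0.    -0.   ]
slide [0.002 0.023 0.337] rot [-0.178 -0.    -0.   ]
```

View pics/o1crop.png

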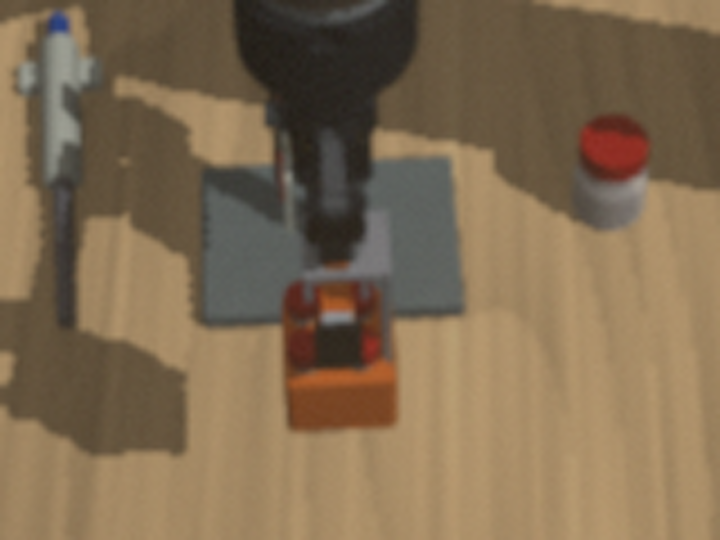

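The beam end plate, at crop (339,340), is centred in the orange mouth (288–395), so I lower.

drive_tool(
  slide=[
    [0,-0.001,0.02],
    [0,-0.003,0.04],
    [0,-0.005,0.06],
    [0,-0.006,0.075],
    [0,-0.006,0.09],
    [0,-0.006,0.1],
    [0,-0.006,0.11],
    [0,-0.006,0.12],
  ],
  rotation=[
    [0.02,0,0],
    [0.05,0,0],
    [0.1,0,0],
    [0.15,0,0],
    [0.2,0,0],
    [0.2,0,0],
    [0.2,0,0],
    [0.2,0,0],
  ],
)

```text
clock: 25.1
eef_pos: [0.6077, 0.218, 0.2559]
tool_rot: [-0.033, 0.998, -0.049, 0.003]
ft_force: [-1.1, -0.4, -1.3]
grip_width: 0.0287
grasp_force: 59.8
```

drive_tool(
  slide=[
    [0,0.001,0.01],
    [0,0.004,0.022],
    [0,0.008,0.035],
    [0,0.012,0.049],
    [0,0.015,0.063],
    [0,0.018,0.077],
    [0,0.021,0.09],
    [0,0.022,0.1],
  ],
  rotation=[
    [0,0,0],
    [-0.02,0,0],
    [-0.05,0,0],
    [-0.08,0,0],
    [-0.11,0,0],
    [-0.14,0,0],
    [-0.16,0,0],
    [-0.17,0,0],
  ],
)

```text
clock: 26.1
eef_pos: [0.6075, 0.2211, 0.2303]
tool_rot: [-0.034, 0.999, -0.007, 0.001]
ft_force: [-0.5, -0.2, -1.5]
grip_width: 0.0291
grasp_force: 59.8
```

Run:
```python
from h import *
o=bot.get_obs(); e=o['eef_pos'];print(e,o['ft_force']);look('o2')
print(o['ft_force'])
for t in(.0,.05,.08): cmd(hang(.2,t,0,-.0005,h=.0188),YAW+np.pi,t)
```

```text
[0.6074702  0.22109677 0.23027184] [-0.49960854 -0.19112706 -1.45891629]Traceback (most recent call last):
  File "<stdin>", line 2, in <module>
  File "h.py", line 40, in look
    g=abs(np.polyval(k,p[:,1])-p[:,2])<.006; k=np.polyfit(p[g,1],p[g,2],1)
                                               ~~~~~~~~~~^^^^^^^^^^^^^^^^^
    raise TypeError("expected non-empty vector for x")
TypeError: expected non-empty vector for x
```

```bash
sed -i "s/def look(f=None):/def look(f=None,cams=('side','top')):/; s/    for n in('side','top'):/    for n in cams:/" h.py
python3 - <<'E'
from h import *
look('o2',('top',)); o=bot.get_obs()
print(o['ft_force'])
for t in(.0,.05,.08): cmd(hang(.2,t,0,-.0005,h=.0188),YAW+np.pi,t)
E
```

```text
top tilt -0.0484 z0 0.1993 xmid -0.0005 759 / 965
[ 0.57564803 -1.06585508 -1.13155186]
slide [0.003 0.012 0.045] rot [-0.027  0.003  0.   ]
slide [0.003 0.017 0.085] rot [-0.127  0.003  0.   ]
slide [0.003 0.019 0.109] rot [-0.187  0.003  0.   ]
```

drive_tool(
  slide=[
    [0,0.003,0.012],
    [0,0.006,0.025],
    [0,0.009,0.038],
    [0,0.012,0.051],
    [0,0.015,0.064],
    [0,0.016,0.077],
    [0,0.017,0.087],
    [0,0.017,0.092],
  ],
  rotation=[
    [-0.01,0,0],
    [-0.03,0,0],
    [-0.05,0,0],
    [-0.07,0,0],
    [-0.09,0,0],
    [-0.11,0,0],
    [-0.13,0,0],
    [-0.14,0,0],
  ],
)

```text
clock: 27.2
eef_pos: [0.6072, 0.225, 0.2073]
tool_rot: [-0.034, 0.999, 0.028, -0.0]
ft_force: [-0.3, -0.9, 0.5]
grip_width: 0.0292
grasp_force: 60.0
```

Run:
```python
from h import *
look('o3',('top',)); o=bot.get_obs()
print(o['ft_force'],o['eef_pos'])
for t in(.08,.1): cmd(hang(.2,t,0,-.0005,h=.0188),YAW+np.pi,t)
```

```text
top tilt 0.0725 z0 0.199 xmid -0.0006 754 / 845
[ 0.83962314 -0.41817338  0.14219508] [0.60721444 0.22496166 0.20718082]
slide [0.003 0.001 0.018] rot [-0.046  0.003  0.   ]
slide [0.003 0.    0.034] rot [-0.086  0.003  0.   ]
```

drive_tool(
  slide=[
    [0,0,0],
    [0,0,0],
    [0,0,0],
    [0,0,0],
    [0,0,0],
    [0,0,0],
    [0,0,0],
    [0,0,0],
  ],
  rotation=[
    [0,0,0],
    [0,0,0],
    [0,0,0],
    [0,0,0],
    [0,0,0],
    [0,0,0],
    [0,0,0],
    [0,0,0],
  ],
  gripper=0.52,
)

```text
clock: 28.25
eef_pos: [0.6072, 0.2251, 0.2074]
tool_rot: [-0.034, 0.999, 0.028, -0.0]
ft_force: [-0.1, 0.8, 0.6]
grip_width: 0.0444
grasp_force: 0.0
```

Run:
```python
from h import *
look('o4',('top',)); o=bot.get_obs()
print(o['ft_force'],o['eef_pos'])
a=cv2.resize(load('top')['image'][200:290,200:320],None,fx=6,fy=6,interpolation=cv2.INTER_CUBIC);save('o4crop',a)
look('o4',('top',))
```

```text
top tilt 0.0769 z0 0.1991 xmid -0.0003 756 / 855
[-0.40462569  0.92364056  0.29277887] [0.60723195 0.22509208 0.20737989]
top tilt 0.075 z0 0.199 xmid -0.0003 755 / 850
```

View pics/o4crop.png

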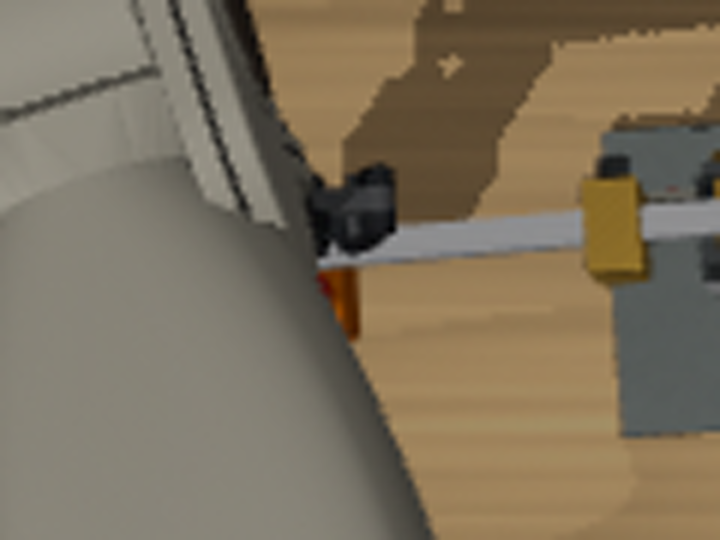

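Orange hangs on the mark at crop (340,265) with the beam at +0.076 rad. That puts the balance point near y ≈ 138 mm. I'll narrow the fingers around the tab without gripping it, then push inward.

drive_tool(
  slide=[
    [0,0,0],
    [0,0,0],
    [0,0,0],
    [0,0,0],
    [0,0,0],
    [0,0,0],
    [0,0,0],
    [0,0,0],
  ],
  rotation=[
    [0,0,0],
    [0,0,0],
    [0,0,0],
    [0,0,0],
    [0,0,0],
    [0,0,0],
    [0,0,0],
    [0,0,0],
  ],
  gripper=0.41,
)

```text
clock: 29.35
eef_pos: [0.6072, 0.2251, 0.2074]
tool_rot: [-0.034, 0.999, 0.028, -0.0]
ft_force: [0.2, 0.8, 0.1]
grip_width: 0.0351
grasp_force: 0.3
```

Run:
```python
from h import *
look('o5',('top',)); print(bot.get_obs()['ft_force'])
for y in(.185,.165,.145,.138): t=1.755*(y-.138)/1.43; print(y,t);cmd(hang(y-.0025,t,0,-.0005,h=.017),YAW+np.pi,t)
```

```text
top tilt 0.0849 z0 0.199 xmid -0.0003 758 / 855
[0.4721091  0.50360621 0.40758502]
0.185 0.05768181818181817
slide [ 0.003 -0.07  -0.   ] rot [-0.002  0.003  0.001]
0.165 0.03313636363636363
slide [ 0.003 -0.15  -0.025] rot [0.047 0.003 0.   ]
0.145 0.008590909090909064
slide [ 0.003 -0.231 -0.047] rot [0.096 0.003 0.   ]
0.138 0.0
slide [ 0.003 -0.259 -0.053] rot [0.113 0.003 0.   ]
```

drive_tool(
  slide=[
    [0,-0.01,0],
    [0,-0.025,0],
    [0,-0.045,0],
    [0,-0.065,0],
    [0,-0.085,-0.003],
    [0,-0.105,-0.009],
    [0,-0.12,-0.014],
    [0,-0.13,-0.018],
  ],
  rotation=[
    [0,0,0],
    [0,0,0],
    [0,0,0],
    [0,0,0],
    [0.01,0,0],
    [0.02,0,0],
    [0.03,0,0],
    [0.035,0,0],
  ],
)

```text
clock: 30.4
eef_pos: [0.6095, 0.1923, 0.2102]
tool_rot: [-0.034, 0.999, 0.019, 0.0]
ft_force: [0.3, 0.7, 0.8]
grip_width: 0.0352
grasp_force: 0.9
```

Run:
```python
from h import *
look('o6'); o=bot.get_obs(); print(o['ft_force'],o['eef_pos'],o['grasp_force'])
a=[cv2.resize(load(n)['image'][y:y+80,x:x+80],None,fx=5,fy=5,interpolation=cv2.INTER_CUBIC) for n,x,y in(('top',210,210),('side',280,230))];save('o6crop',np.hstack(a))
```

```text
side tilt 0.2451 z0 0.2331 xmid -0.0007 160 / 261
top tilt 0.0938 z0 0.1988 xmid -0.0003 683 / 779
[-0.55987822  1.09765381  1.17608555] [0.60953641 0.1922259  0.21024804] 0.5191311612725258
```

View pics/o6crop.png

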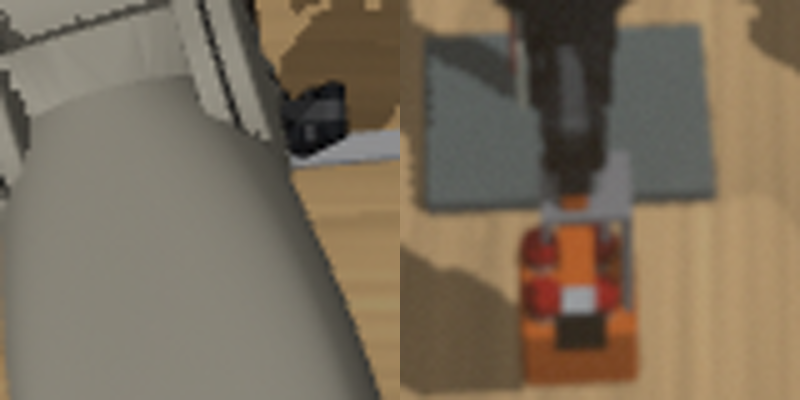

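Run:
```python
from h import *
c=load('side');P=world(c);im=c['image'];h=cv2.cvtColor(im,cv2.COLOR_RGB2HSV).astype(int)
Q=R.from_euler('z',-YAW).apply((P-[PIV[0],PIV[1],0]).reshape(-1,3)).reshape(P.shape)
m=(abs(Q[...,0]+.005)<.04)&(Q[...,1]>.1)&(Q[...,1]<.26)&(Q[...,2]>.04)&(Q[...,2]<.3)
print(np.unique((Q[m][:,2]/.01).astype(int),return_counts=True))
for a,b in((.06,.11),(.11,.125),(.17,.182),(.182,.187),(.187,.192),(.192,.2)):
    q=m&(Q[...,2]>a)&(Q[...,2]<b); p=Q[q]
    if len(p): print(a,len(p),p.mean(0).round(4),p.min(0).round(4),p.max(0).round(4))
for r in (265,268,270,272,274,276,280,285,290): print(r,[tuple(Q[r,u].round(3)) for u in (308,312,316,320,324)])
```

```text
(array([ 6,  7,  8,  9, 10, 11, 12, 13, 14, 15, 16, 17, 18, 19, 21, 22, 23,
       24, 25, 26, 27, 28, 29]), array([  1,  31,  51,  56,  37, 132, 101,  85,   7,   4,  22,  95, 196,
        74,  10,  25,  16,   1,   4,  24,  29,  70,  44]))
0.06 176 [-0.0021  0.2026  0.0907] [-0.0277  0.1972  0.0682] [0.0247 0.2068 0.1098]
0.11 156 [-0.0017  0.1845  0.116 ] [-0.0291  0.1498  0.1104] [0.0243 0.2056 0.1249]
0.17 138 [-0.0029  0.214   0.1783] [-0.0264  0.1841  0.17  ] [0.011  0.2431 0.1819]
0.182 70 [-0.0056  0.2063  0.1845] [-0.0265  0.1545  0.182 ] [0.0124 0.2437 0.1869]
0.187 130 [-0.0091  0.1856  0.1894] [-0.0274  0.1547  0.187 ] [0.0125 0.2429 0.192 ]
0.192 27 [-0.0068  0.1842  0.1945] [-0.0246  0.169   0.192 ] [0.0123 0.1915 0.1999]
265 [(np.float64(0.012), np.float64(0.167), np.float64(0.189)), (np.float64(0.003), np.float64(0.2), np.float64(0.234)), (np.float64(-0.005), np.float64(0.198), np.float64(0.231)), (np.float64(-0.014), np.float64(0.192), np.float64(0.221)), (np.float64(-0.023), np.float64(0.171), np.float64(0.191))]
268 [(np.float64(0.012), np.float64(0.176), np.float64
[... 1663 characters left out ...]
p.float64(0.168), np.float64(0.128)), (np.float64(-0.023), np.float64(0.16), np.float64(0.114))]
285 [(np.float64(0.014), np.float64(0.183), np.float64(0.132)), (np.float64(0.005), np.float64(0.172), np.float64(0.115)), (np.float64(-0.003), np.float64(0.215), np.float64(0.18)), (np.float64(-0.013), np.float64(0.182), np.float64(0.129)), (np.float64(-0.022), np.float64(0.177), np.float64(0.12))]
290 [(np.float64(0.015), np.float64(0.197), np.float64(0.133)), (np.float64(0.006), np.float64(0.194), np.float64(0.128)), (np.float64(-0.003), np.float64(0.225), np.float64(0.176)), (np.float64(-0.012), np.float64(0.198), np.float64(0.133)), (np.float64(-0.022), np.float64(0.189), np.float64(0.118))]
```

Orange's saddle is flat on the beam at y ≈ 169 mm. Pad friction is holding the beam down a little (tilt 0.094), so I'll raise the tool along with the push.

drive_tool(
  slide=[
    [0,-0.01,-0.005],
    [0,-0.025,-0.012],
    [0,-0.042,-0.019],
    [0,-0.06,-0.027],
    [0,-0.078,-0.035],
    [0,-0.096,-0.043],
    [0,-0.112,-0.049],
    [0,-0.122,-0.052],
  ],
  rotation=[
    [0.01,0,0],
    [0.02,0,0],
    [0.03,0,0],
    [0.04,0,0],
    [0.05,0,0],
    [0.06,0,0],
    [0.07,0,0],
    [0.075,0,0],
  ],
)

```text
clock: 31.5
eef_pos: [0.6115, 0.1613, 0.222]
tool_rot: [-0.034, 0.999, 0.001, 0.001]
ft_force: [-0.5, 1.5, 0.9]
grip_width: 0.0353
grasp_force: 0.7
```

```bash
cat >> h.py <<'E'
def orange(y0):
    P=world(cam('side')); Q=R.from_euler('z',-YAW).apply((P-[PIV[0],PIV[1],0]).reshape(-1,3)).reshape(P.shape)
    m=(abs(Q[...,0]+.005)<.035)&(abs(Q[...,1]-y0)<.05)&(Q[...,2]>.04)&(Q[...,2]<.3)
    p=Q[m&(Q[...,2]<.115)]; k=np.polyfit(p[:,2],p[:,1],1); print('bucket outer face y at z=.09',np.polyval(k,.09).round(4),'slope',k[0].round(3),len(p))
    p=Q[m&(Q[...,0]<-.012)&(Q[...,2]>.175)&(Q[...,2]<.225)]; print('saddle',len(p),p.min(0).round(4),p.max(0).round(4),'zslope',np.polyfit(p[:,1],p[:,2],1).round(3))
E
python3 - <<'E'
from h import *
look('o7',('top',)); o=bot.get_obs(); print(o['ft_force'],o['eef_pos'],o['grasp_force']); orange(.138)
E
```

```text
top tilt 0.0232 z0 0.199 xmid -0.0004 608 / 719
[0.68689789 0.20200972 0.76497487] [0.61157195 0.16106425 0.22201093] 0.6208178959786892
bucket outer face y at z=.09 0.1643 slope 0.057 105
saddle 106 [-0.0275  0.1199  0.1761] [-0.0129  0.1591  0.2069] zslope [-0.223  0.231]
```

drive_tool(
  slide=[
    [0,0,-0.004],
    [0,0,-0.008],
    [0,0,-0.012],
    [0,0.002,-0.014],
    [0,0.004,-0.014],
    [0,0.006,-0.014],
    [0,0.008,-0.014],
    [0,0.009,-0.014],
  ],
  rotation=[
    [0,0,0],
    [0,0,0],
    [0,0,0],
    [0,0,0],
    [0,0,0],
    [0,0,0],
    [0,0,0],
    [0,0,0],
  ],
)

```text
clock: 32.6
eef_pos: [0.6113, 0.1638, 0.2253]
tool_rot: [-0.034, 0.999, 0.001, 0.001]
ft_force: [-0.1, -0.3, -0.5]
grip_width: 0.0353
grasp_force: 0.0
```

drive_tool(
  slide=[
    [0,0,0],
    [0,0,0],
    [0,0,0],
    [0,0,0],
    [0,0,0],
    [0,0,0],
    [0,0,0],
    [0,0,0],
  ],
  rotation=[
    [0,0,0],
    [0,0,0],
    [0,0,0],
    [0,0,0],
    [0,0,0],
    [0,0,0],
    [0,0,0],
    [0,0,0],
  ],
  gripper=0.5,
)

```text
clock: 33.6
eef_pos: [0.6113, 0.1638, 0.2253]
tool_rot: [-0.034, 0.999, 0.001, 0.001]
ft_force: [-0.0, -0.1, -0.1]
grip_width: 0.0427
grasp_force: 0.0
```

Run:
```python
from h import *
look('o8',('top',)); o=bot.get_obs(); print(o['ft_force'],o['eef_pos'],o['grasp_force']); orange(.138); look('o8',('top',))
```

```text
top tilt 0.0008 z0 0.1991 xmid -0.0005 607 / 737
[ 1.39761829  0.27449174 -0.25221503] [0.6113129  0.16380389 0.22536125] 0.0
bucket outer face y at z=.09 0.1656 slope 0.048 87
saddle 99 [-0.0278  0.1198  0.1756] [-0.0129  0.1589  0.2097] zslope [-0.263  0.239]
top tilt 0.0014 z0 0.1989 xmid -0.0006 604 / 739
```

Level at 0.001 rad. I retract straight up and confirm.

drive_tool(
  slide=[
    [0,0,-0.02],
    [0,0,-0.06],
    [0,0,-0.12],
    [0,0,-0.2],
    [0,0,-0.3],
    [0,0,-0.4],
    [0,0,-0.5],
    [0,0,-0.5],
  ],
  rotation=[
    [0,0,0],
    [0,0,0],
    [0,0,0],
    [0,0,0],
    [0,0,0],
    [0,0,0],
    [0,0,0],
    [0,0,0],
  ],
  gripper=0.5,
)

```text
clock: 34.75
eef_pos: [0.6122, 0.1639, 0.3538]
tool_rot: [-0.034, 0.999, 0.001, 0.004]
ft_force: [0.1, -0.2, -0.2]
grip_width: 0.043
grasp_force: 0.0
```

drive_tool(
  slide=[
    [0,0,0],
    [0,0,0],
    [0,0,0],
    [0,0,0],
    [0,0,0],
    [0,0,0],
    [0,0,0],
    [0,0,0],
  ],
  rotation=[
    [0,0,0],
    [0,0,0],
    [0,0,0],
    [0,0,0],
    [0,0,0],
    [0,0,0],
    [0,0,0],
    [0,0,0],
  ],
)

```text
clock: 35.75
eef_pos: [0.6111, 0.1636, 0.3504]
tool_rot: [-0.034, 0.999, 0.001, 0.001]
ft_force: [0.1, 0.5, -0.3]
grip_width: 0.0425
grasp_force: 0.0
```

Run:
```python
from h import *
look('f1'); look('f2',('top',))
```

```text
side tilt 0.0038 z0 0.2021 xmid -0.0011 311 / 409
top tilt 0.0004 z0 0.1992 xmid 0.0 659 / 799
top tilt 0.0008 z0 0.1991 xmid 0.0 664 / 797
```

View pics/f1side.png

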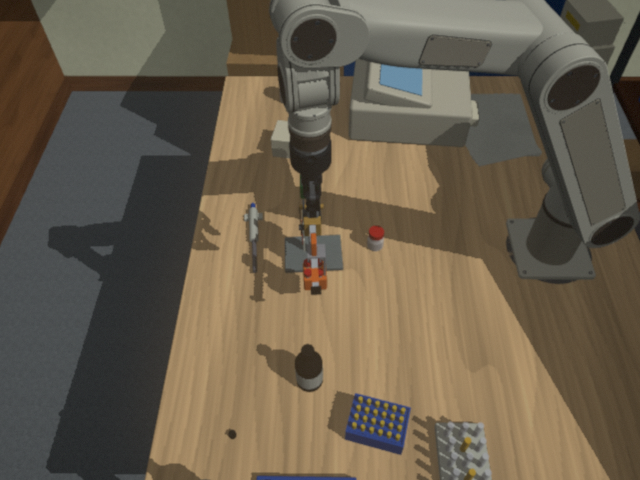

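The beam is level, orange hangs at (315,265), the bystanders are untouched and the gripper is clear above. I hand it in.

```bash
python3 -c "
from workcell import bot
print(bot.job_done())"
```

```text
the job is handed in; nothing more can be done
None
```

The job is handed in: green was placed in its seat, orange was hung on the outer mark and slid in to about 139 mm, and the beam then stayed level at about 0.001 rad with the hand away; no verdict came back.

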